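# Switch on the bench controllers in start-up order

### The job

Switch on three of the four small control boxes in their start-up order: with the fingertips press in the large round key first, then the long bar key, then the square key, each lightly and until it is fully in and stays down. Leave the small round key unpressed, do not lift or shift any of the boxes, and leave everything else on the worktop where it stands.

Things in the scene. Friction and masses are not known exactly. Their poses are not given: they have to be found in the camera images.
- box_round: grey control box, 84x64x40 mm (its x, y, z), loose, 0.6 kg, on four rubber feet, with a black top plate and one white key in the middle of it: the large round key, 36 mm diameter. The top plate is 41 mm above the worktop; the key's top stands 53 mm above it when up, 45 mm when fully in. Origin: centre of the underside, z up
- key_round (a joint): how far the large round key, 36 mm diameter is pressed in, m: 0 up (so at the start), 0.008 fully in against its stop. It counts as down from 0.005. It slides straight down with about 3 N of friction, has no return spring and stays where it is left
- key_round_top (a point): centre of the top face of the large round key, 36 mm diameter; moves down with the key
- box_bar: grey control box, 84x64x40 mm (its x, y, z), loose, 0.6 kg, on four rubber feet, with a black top plate and one white key in the middle of it: the long bar key, 60 mm (box x) by 16 mm (box y). The top plate is 41 mm above the worktop; the key's top stands 53 mm above it when up, 45 mm when fully in. Origin: centre of the underside, z up
- key_bar (a joint): how far the long bar key, 60 mm (box x) by 16 mm (box y) is pressed in, m: 0 up (so at the start), 0.008 fully in against its stop. It counts as down from 0.005. It slides straight down with about 3 N of friction, has no return spring and stays where it is left
- key_bar_top (a point): centre of the top face of the long bar key, 60 mm (box x) by 16 mm (box y); moves down with the key
- box_square: grey control box, 84x64x40 mm (its x, y, z), loose, 0.6 kg, on four rubber feet, with a black top plate and one white key in the middle of it: the square key, 30x30 mm. The top plate is 41 mm above the worktop; the key's top stands 53 mm above it when up, 45 mm when fully in. Origin: centre of the underside, z up
- key_square (a joint): how far the square key, 30x30 mm is pressed in, m: 0 up (so at the start), 0.008 fully in against its stop. It counts as down from 0.005. It slides straight down with about 3 N of friction, has no return spring and stays where it is left
- key_square_top (a point): centre of the top face of the square key, 30x30 mm; moves down with the key
- box_small: grey control box, 84x64x40 mm (its x, y, z), loose, 0.6 kg, on four rubber feet, with a black top plate and one white key in the middle of it: the small round key, 16 mm diameter (the one to leave unpressed). The top plate is 41 mm above the worktop; the key's top stands 53 mm above it when up, 45 mm when fully in. Origin: centre of the underside, z up
- key_small (a joint): how far the small round key, 16 mm diameter (the one to leave unpressed) is pressed in, m: 0 up (so at the start), 0.008 fully in against its stop. It counts as down from 0.005. It slides straight down with about 3 N of friction, has no return spring and stays where it is left
- key_small_top (a point): centre of the top face of the small round key, 16 mm diameter (the one to leave unpressed); moves down with the key
- torsion_tester: tall beige cast-metal instrument, fixed, 240x126x285 mm (x, y, z): an obstacle that stands behind the boxes, always in the same place, its near face about 0.53 m ahead of the robot; a hand swung sideways behind the boxes below 285 mm hits it. Origin: centre of the underside
- amber_vial_0: bystander: capped amber glass vial, 24 mm diameter, 72 mm tall, standing; origin at the centre of its underside
- amber_vial_1: bystander: capped amber glass vial, 22 mm diameter, 70 mm tall, standing; origin at the centre of its underside
- beaker_1: bystander: empty clear beaker, 64 mm diameter, 82 mm tall, standing; origin at the centre of its underside
- media_bottle: bystander: clear round bottle with a screw cap, 56 mm diameter, 104 mm tall, standing; origin at the centre of its underside
- tape_roll: bystander: roll of paper tape lying flat, 68 mm diameter, 19 mm high; origin at the centre of its underside
- marker_0: bystander: marker pen lying flat, 126x14x14 mm, long along its x; origin at the centre of its underside
- stir_bar_0: bystander: white stirring bar lying flat, 32x9x9 mm, long along its x; origin at the centre of its underside
Things that resemble listed ones, but are neither listed nor needed, are in the scene too. What is shaped like the box_round but red is not meant.

How it is judged:
By the outcome, as a careful person would: the job done as asked, in the order asked, and still so for the second after the job is handed in, with the robot touching nothing.
It also fails if it takes over 59 s, if anything falls off the work surface, if the arm or the gripper's body presses on something with over 40 N, if the wrist force passes 120 N, or if a joint passes its speed limit or range.

### The arm

A 6-joint arm with a two-finger parallel gripper is mounted at the origin on a cart in front of the work surface, level with it; the furniture and walls round the work are solid. World frame = base frame: x ahead of the robot, y to its left, z up, the work surface at z = 0. Lengths are in mm, angles in rad, forces in N, time in s.
With the tool pointing down it reaches from about 275 to 1000 mm from the base axis. Payload 8.4 kg.
Tool frame: the origin (TCP) lies on the mounting face of the last link; the fingertips stand 173 mm ahead of it and the grasp point (between the pads) lies 155 mm ahead of it; z points along the fingers, y is the direction in which the jaws open and shut (so a half turn about z gives the same grasp; the last joint's range is limited). The gripper opens to 85 mm and grips with 20 to 120 N. Pads are 22 mm wide; open, the fingers measure 114 mm over their backs; the gripper's body (76 mm by 85 mm) begins 54 mm behind the grasp point. The pads swing forward as they close: fully open they stand 13 mm farther back than shut.
Start: joints at [1.333, 0.353, 1.633, -0, 1.155, -0.002], TCP at [146.012, 607.709, 404.681] pointing down, gripper open.
Joint ranges: [-2.63, 2.63], [-0.92, 2.1], [0.06, 2.66], [-1.3, 4.44], [0, 2.69], [-3.02, 3.02]. Speed limits (rad/s): [2.22, 2.22, 2.79, 3.14, 3.14, 3.14].

### API

Orientations are given as [roll, pitch, yaw] about the fixed x, y, z axes, in that order (R = Rz(yaw) Ry(pitch) Rx(roll)).
In Python, from rig import readout, imaging, ticket gives the robot as it stands.
- The arm moves only by the tool step_arm, never from a script. Its argument "deltas" is a list of rows, each an object with "translation": the shift along the tool's x, y, z in cm, a list of three; "rot": the turn, a rotation vector about the tool's x, y, z in rad, a list of three. In form: [{"translation": [x, y, z], "rot": [rx, ry, rz]}, ...]. A call has 1 to 8 rows; each row is the pose to reach, as a shift and turn from the pose commanded when the call began, along the tool's axes at that moment; what a row does not reach only later rows make up. A row lasts 1/8 s, in which the tool goes at most 62.5 mm and 10.7 degrees, less where a joint would pass 70% of its speed; a pose out of reach is approached as far as the arm can. A call with a gripper value outside its range is refused whole. "grip" is the closure in counts, from 0 (fully open) to 255 (shut), set as the call begins (left out, the last holds). The fingers move at their own pace and stop on an object; "squeeze" is the grip in N (left out, the last holds). Time passes only in rows, so rows that repeat a pose let the fingers close. It gives the time, the measured TCP pose, the force and the opening at its end, in the units of the state.
- readout.sense(): the state, without advancing time (a new reading comes with each control period).
- imaging.grab_frame(name): name is "scene" or "top" or "wrist"; returns a dict with "image" (400x640x3 uint8, red, green, blue), "camera_matrix" (3x3 intrinsics, pixels), "world_to_cam" (4x4, takes a point from world to camera coordinates). Camera axes: x right, y up, looking along -z (the intrinsics and any distortion apply to the point x, -y, -z); pixel columns grow to the right and rows downward; lengths in mm; the calibration is good to about 2 mm. A picture is of the moment at which its call begins. There is no depth.
- ticket.sign_off(): hands the job in, once; it reports no verdict.
The state is a dict: "clock": time; "qpos": joint angles; "qvel": joint speeds; "joint_efforts": joint torques, N m; "eef_pos": TCP position; "tcp_rot": TCP orientation; "contact_force": force on the tool from outside, world axes, zero at the start; "wrist_torque": the same for the moment, N m; "opening": opening from 0.0 (shut) to 1.0 (fully open).
Only numpy, scipy, OpenCV 4.12 (cv2) and the standard library are available. Lean on these libraries where they do the work, as an engineer would, in place of code of your own. Each camera call takes 0.05 s, during which the arm holds its last target.

## Working session

There is one attempt and no reset: what is moved stays moved. The work goes in short steps, Python scripts to look and compute and a tool call to move; the robot and the scene stay as the last step left them, time stands still between calls to the robot, and variables do not carry over. Pictures are saved under pics/ and viewed, and the job is handed in when it is done.

Besides the shell and the picture viewer there is one more tool, called after ">>>" as name(argument=value, ...), one argument or row to a line, values as JSON. step_arm: Moves the arm, as the interface text tells. Its arguments: {"type":"object","properties":{"deltas":{"type":"array","items":{"type":"object","properties":{"translation":{"type":"array","items":{"type":"number"}},"rot":{"type":"array","items":{"type":"number"}}}}},"grip":{"type":"number"},"squeeze":{"type":"number"}},"required":["deltas"]}

```bash
mkdir -p pics; python3 - <<'E'
from rig import readout, imaging
import cv2,pickle
print(readout.sense())
for n in ["scene","top","wrist"]:
    f=imaging.grab_frame(n); cv2.imwrite(f"pics/{n}0.png",f["image"][:,:,::-1]); pickle.dump(f,open(f"pics/{n}0.pkl","wb"))
    print(n,f.keys(),f["camera_matrix"].round(1).tolist(),f["world_to_cam"].round(3).tolist())
E
```

```text
{'clock': 0.0, 'qpos': array([ 1.33262371e+00,  3.53644424e-01,  1.63412180e+00,  1.18778520e-06,
        1.15519417e+00, -2.38638431e-03]), 'qvel': array([-4.57248213e-05,  1.43864350e-03, -1.22606096e-03,  1.16380305e-03,
       -1.49397398e-03, -5.94280755e-04]), 'joint_efforts': array([-6.63008677e-05, -6.05237961e+01, -3.42074597e+01, -1.17355635e-04,
        9.57433978e-03, -5.11272134e-06]), 'eef_pos': array([145.94212512, 607.48593086, 403.96911703]), 'tcp_rot': array([-3.14022492e+00, -4.34996550e-06,  2.90580594e+00]), 'contact_force': array([0.63259573, 0.0718278 , 0.3945205 ]), 'wrist_torque': array([0.04391772, 0.04257949, 0.02843631]), 'opening': 0.9977854318423022}
scene dict_keys(['image', 'camera_matrix', 'world_to_cam']) [[515.1, 0.0, 326.8], [0.0, 515.1, 198.5], [0.0, 0.0, 1.0]] [[-0.855, -0.518, 0.017, 393.582], [0.264, -0.408, 0.874, -219.411], [-0.446, 0.752, 0.485, -1815.744], [0.0, 0.0, 0.0, 1.0]]
top dict_keys(['image', 'camera_matrix', 'world_to_cam']) [[402.7, 0.0, 315.8], [0.0, 402.7, 199.7], [0.0, 0.0, 1.0]] [[-0.005, -1.0, -0.013, -75.755], [0.99, -0.006, 0.144, -534.38], [-0.144, -0.012, 0.989, -1555.961], [0.0, 0.0, 0.0, 1.0]]
wrist dict_keys(['image', 'camera_matrix', 'world_to_cam']) [[340.6, 0.0, 313.3], [0.0, 340.6, 202.2], [0.0, 0.0, 1.0]] [[0.234, 0.972, -0.002, -625.107], [-0.937, 0.225, -0.268, 34.317], [-0.26, 0.064, 0.964, -379.823], [0.0, 0.0, 0.0, 1.0]]
```

```bash
ls . pics
```

```text
.:
pics

pics:
scene0.pkl
scene0.png
top0.pkl
top0.png
wrist0.pkl
wrist0.png
```

View pics/top0.png

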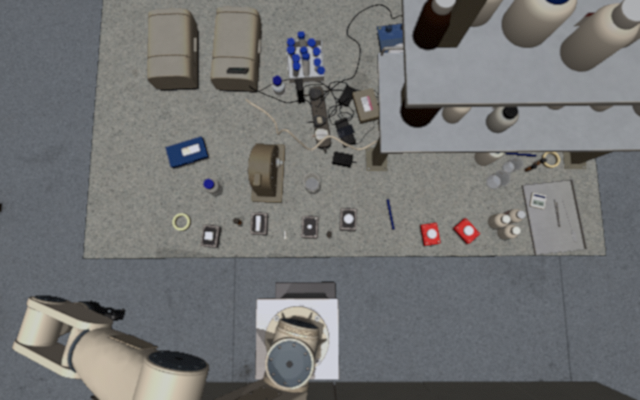

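View pics/scene0.png

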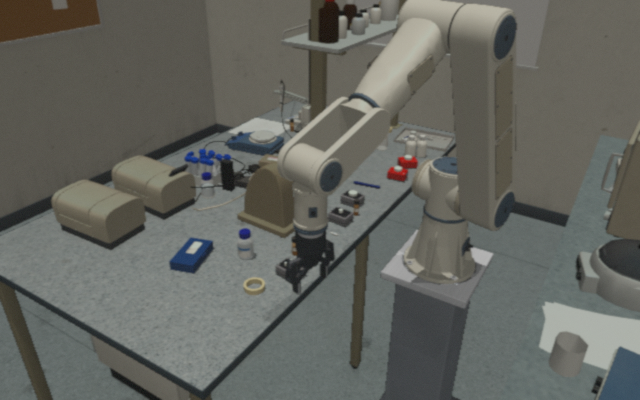

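View pics/wrist0.png

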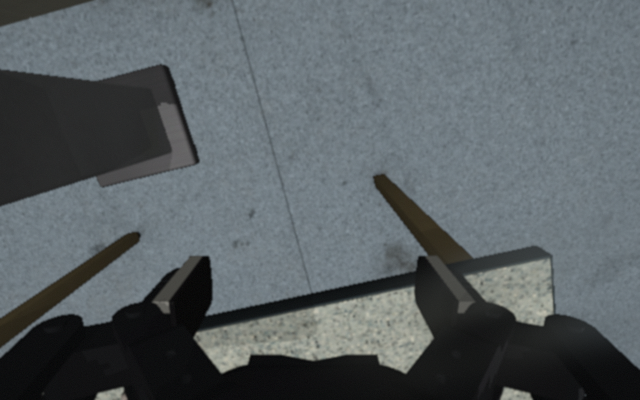

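```bash
cat > h.py <<'E'
import numpy as np,cv2,pickle
def ray(f,u,v,z):
    K=f["camera_matrix"];T=f["world_to_cam"];R=T[:3,:3];t=T[:3,3]
    d=np.linalg.inv(K)@[u,v,1];d=R.T@(d*[1,-1,-1]);c=-R.T@t
    return c+d*(z-c[2])/d[2]
def proj(f,p):
    q=f["world_to_cam"]@np.r_[p,1];q=q[:3]*[1,-1,-1];q=f["camera_matrix"]@q
    return q[:2]/q[2]
E
python3 - <<'E'
from h import *
f=pickle.load(open("pics/top0.pkl","rb"));im=f["image"][:,:,::-1]
c=im[195:260,165:375];cv2.imwrite("pics/topz.png",cv2.resize(c,None,fx=3.8,fy=3.8,interpolation=cv2.INTER_CUBIC))
for n,u,v in [("round",348,217),("small",310,226),("bar",260,222),("square",209,236)]: print(n,ray(f,u,v,53).round(1))
E
```

```text
round [ 462.9 -203.8   53. ]
small [428.7 -55.7  53. ]
bar [445.4 139.1  53. ]
square [392.  336.7  53. ]
```

View pics/topz.png

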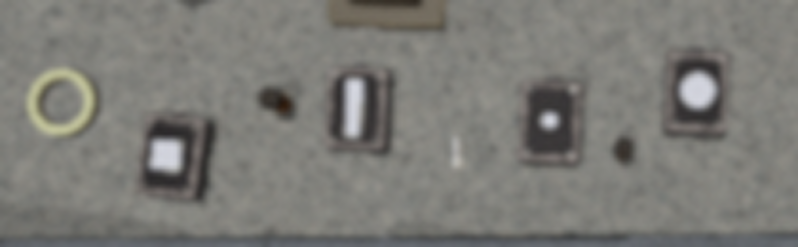

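```bash
cat >> h.py <<'E'
def blobs(f,guess,r=9,thr=None):
    g=f["image"].astype(float).min(2);out={}
    for n,(u,v) in guess.items():
        u,v=int(round(u)),int(round(v));w=g[v-r:v+r+1,u-r:u+r+1]
        lo,hi=60,w.max();m=np.clip((w-(hi*.55))/(hi*.45),0,1).astype(float)
        lab=cv2.connectedComponents((m>0).astype(np.uint8))[1];m*=lab==lab[r,r]
        y,x=np.mgrid[-r:r+1,-r:r+1];out[n]=(u+(m*x).sum()/m.sum(),v+(m*y).sum()/m.sum(),(m>0).sum())
    return out
E
python3 - <<'E'
from h import *
f=pickle.load(open("pics/top0.pkl","rb"))
b=blobs(f,dict(round=(348,218),small=(309,226),bar=(258,223),square=(208,236)))
for n,(u,v,a) in b.items(): print(n,round(u,2),round(v,2),a,ray(f,u,v,53).round(1))
w=pickle.load(open("pics/wrist0.pkl","rb"))
T=w["world_to_cam"];print("wristcam",-T[:3,:3].T@T[:3,3]); print(proj(w,[146,607.5,404-173]))
s=pickle.load(open("pics/scene0.pkl","rb"))
for n,(u,v,a) in b.items(): print(n,proj(s,ray(f,u,v,53)).round(1))
cv2.imwrite("pics/scz.png",cv2.resize(s["image"][150:300,250:410,::-1],None,fx=4,fy=4))
E
```

```text
round 348.17 218.31 80 [ 457.8 -204.4   53. ]
small 309.16 226.26 19 [427.7 -52.5  53. ]
bar 257.66 222.6 78 [443.1 148.2  53. ]
square 208.32 235.42 68 [394.3 339.4  53. ]
wristcam [ 79.90798248 624.41907269 374.05462569]
[311.69776383 262.11055361]
round [352.9 191. ]
small [341.1 208.4]
bar [310.  230.5]
square [291.1 260.9]
```

View pics/scz.png

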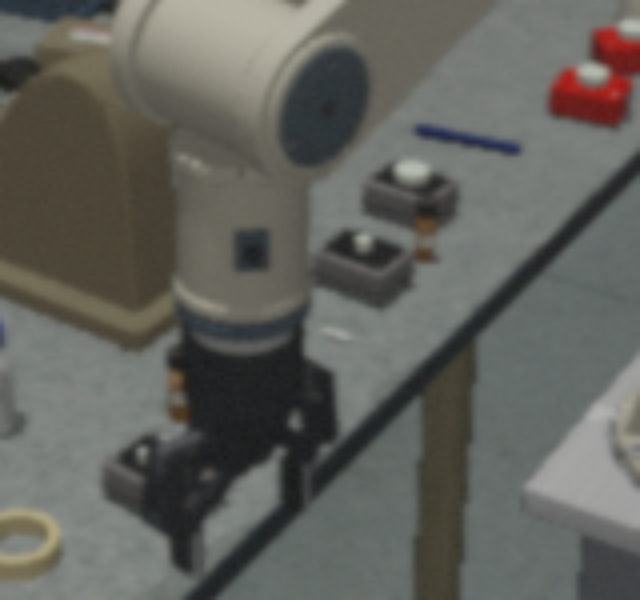

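>>> step_arm(
  deltas=[
    {"translation": [-6, -8.7, 0]},
    {"translation": [-12, -17.4, 0]},
    {"translation": [-18, -26.1, 0]},
    {"translation": [-24, -34.8, 0]},
    {"translation": [-30, -43.5, 0]},
    {"translation": [-36, -52.2, 0]},
    {"translation": [-42, -61, 0]},
    {"translation": [-49.3, -71.7, 0]},
  ],
  grip=255,
  squeeze=20,
)

```text
schema error: expected keys translation, rot
```

>>> step_arm(
  deltas=[
    {"translation": [-4, -5.8, 0], "rot": [0, 0, 0]},
    {"translation": [-7.5, -10.9, 0], "rot": [0, 0, 0]},
    {"translation": [-11, -16, 0], "rot": [0, 0, 0]},
    {"translation": [-14.5, -21.1, 0], "rot": [0, 0, 0]},
    {"translation": [-18, -26.2, 0], "rot": [0, 0, 0]},
    {"translation": [-21.5, -31.3, 0], "rot": [0, 0, 0]},
    {"translation": [-25, -36.4, 0], "rot": [0, 0, 0]},
    {"translation": [-27, -39.3, 0], "rot": [0, 0, 0]},
  ],
  grip=255,
  squeeze=20,
)

```text
clock: 1.15
eef_pos: [316.8, 160.2, 404.7]
tcp_rot: [-3.142, 0.0, 2.905]
contact_force: [1.3, 0.5, 0.0]
opening: 0.005
```

>>> step_arm(
  deltas=[
    {"translation": [-3.5, -5.1, 0], "rot": [0, 0, 0]},
    {"translation": [-7, -10.2, 0], "rot": [0, 0, 0]},
    {"translation": [-10.5, -15.3, 0], "rot": [0, 0, 0]},
    {"translation": [-14, -20.4, 0], "rot": [0, 0, 0]},
    {"translation": [-17.5, -25.4, 0], "rot": [0, 0, 0]},
    {"translation": [-20.5, -29.8, 0], "rot": [0, 0, 0]},
    {"translation": [-22.3, -32.4, 0], "rot": [0, 0, 0]},
    {"translation": [-22.3, -32.4, 0], "rot": [0, 0, 0]},
  ],
)

```text
clock: 2.15
eef_pos: [458.3, -206.4, 404.3]
tcp_rot: [-3.141, -0.0, 2.903]
contact_force: [-0.1, 0.2, -0.4]
opening: 0.001
```

```bash
python3 - <<'E'
from rig import readout, imaging
from h import *
s=readout.sense();print({k:np.round(v,3).tolist() for k,v in s.items()})
fs={n:imaging.grab_frame(n) for n in ["wrist","top","scene"]}
for n,f in fs.items(): cv2.imwrite(f"pics/{n}1.png",f["image"][:,:,::-1]);pickle.dump(f,open(f"pics/{n}1.pkl","wb"))
e=s["eef_pos"];print("tip",proj(fs["wrist"],e-[0,0,173]),"key",proj(fs["wrist"],[458,-204.4,53]))
E
```

```text
{'clock': 2.15, 'qpos': [-0.426, 0.162, 1.891, -0.0, 1.089, -1.758], 'qvel': [0.038, -0.028, 0.043, 0.012, 0.014, 0.023], 'joint_efforts': [-1.431, -44.058, -34.246, -0.214, -0.235, -0.341], 'eef_pos': [458.286, -206.402, 404.328], 'tcp_rot': [-3.141, -0.0, 2.903], 'contact_force': [-0.085, 0.231, -0.442], 'wrist_torque': [0.031, 0.021, -0.025], 'opening': 0.001}
tip [311.29867586 262.11894539] key [314.4080495  180.42862097]
```

View pics/wrist1.png

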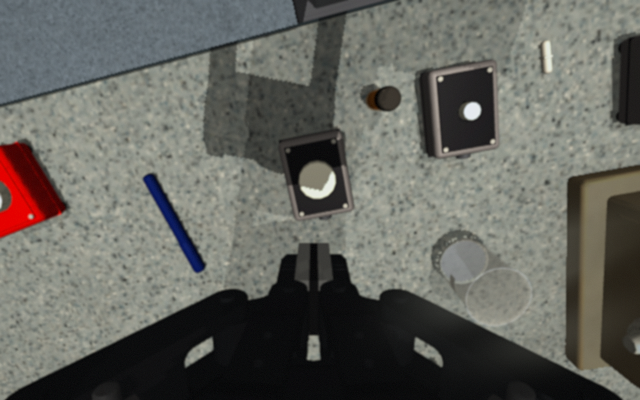

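View pics/scene1.png

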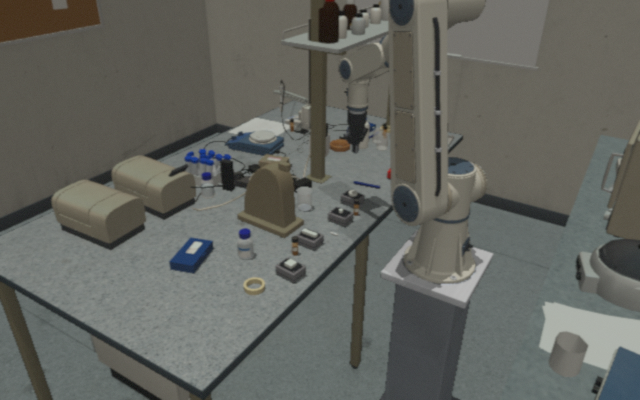

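```bash
python3 - <<'E'
from h import *
f=pickle.load(open("pics/scene1.pkl","rb"));t=pickle.load(open("pics/top1.pkl","rb"));w=pickle.load(open("pics/wrist1.pkl","rb"))
P=dict(round=(458,-204),small=(427.7,-52.5),bar=(443,148),square=(394,339))
for F,nm,r in ((f,"scene",8),(t,"top",9),(w,"wrist",22)):
    for n,p in P.items():
        if nm=="wrist" and n in("bar","square"):continue
        try:
            u,v,a=blobs(F,{n:proj(F,[*p,53])},r)[n];print(nm,n,round(u,1),round(v,1),a,ray(F,u,v,53)[:2].round(1))
        except Exception as e: print(nm,n,e)
E
```

```text
scene round 353.0 188.4 173 [ 468.9 -225.2]
scene small 339.3 205.6 123 [444.5 -67.8]
scene bar 310.3 228.8 212 [448.2 138.3]
scene square 290.6 260.1 173 [398.4 336.4]
top round nan nan 0 [nan nan]
top small 309.2 226.3 19 [427.7 -52.5]
top bar 257.7 222.6 77 [443.1 148.2]
top square 208.3 235.4 68 [394.3 339.4]
wrist round nan nan 0 [nan nan]
wrist small 471.8 110.6 254 [428.9 -49.8]h.py:15: RuntimeWarning: invalid value encountered in scalar divide
  y,x=np.mgrid[-r:r+1,-r:r+1];out[n]=(u+(m*x).sum()/m.sum(),v+(m*y).sum()/m.sum(),(m>0).sum())
```

>>> step_arm(
  deltas=[
    {"translation": [0, 0.1, 2.5], "rot": [0, 0, 0]},
    {"translation": [0, 0.2, 6], "rot": [0, 0, 0]},
    {"translation": [0, 0.3, 9.5], "rot": [0, 0, 0]},
    {"translation": [0, 0.3, 13], "rot": [0, 0, 0]},
    {"translation": [0, 0.3, 15], "rot": [0, 0, 0]},
    {"translation": [0, 0.3, 16], "rot": [0, 0, 0]},
    {"translation": [0, 0.3, 16], "rot": [0, 0, 0]},
  ],
)

```text
clock: 3.18
eef_pos: [458.4, -201.1, 244.6]
tcp_rot: [3.141, -0.001, 2.907]
contact_force: [-0.0, -0.8, -0.5]
opening: -0.002
```

```bash
python3 - <<'E'
from rig import readout, imaging
from h import *
s=readout.sense();print({k:np.round(v,2).tolist() for k,v in s.items() if k in("eef_pos","contact_force","tcp_rot")})
f=imaging.grab_frame("wrist");cv2.imwrite("pics/wrist2.png",f["image"][:,:,::-1])
E
```

```text
{'eef_pos': [458.44, -201.08, 244.62], 'tcp_rot': [3.14, -0.0, 2.91], 'contact_force': [-0.03, -0.77, -0.55]}
```

View pics/wrist2.png

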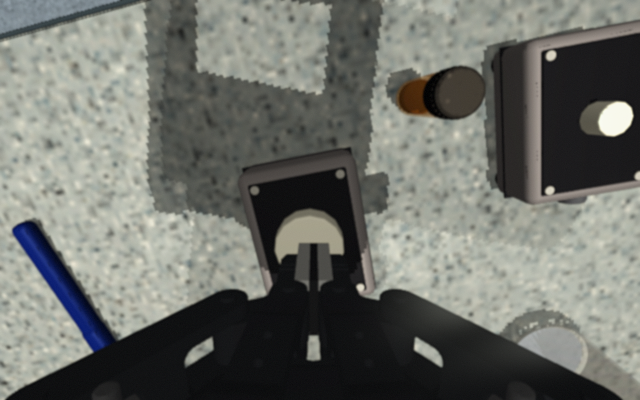

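```bash
python3 - <<'E'
from rig import readout, imaging
from h import *
e=readout.sense()["eef_pos"];f=imaging.grab_frame("wrist")
print(proj(f,[e[0],e[1],53]), proj(f,[e[0],e[1],e[2]-173]))
print(ray(f,310.5,242,53))
im=f["image"].astype(int)
m=(im.min(2)>140)&(np.ptp(im,2) if False else True)
c=f["image"][190:290,250:370,::-1];cv2.imwrite("pics/w2z.png",cv2.resize(c,None,fx=6,fy=6))
E
```

```text
[311.4811385  245.60197994] [311.24635072 261.97226619]
[ 456.71473506 -201.37412322   53.        ]
```

View pics/w2z.png

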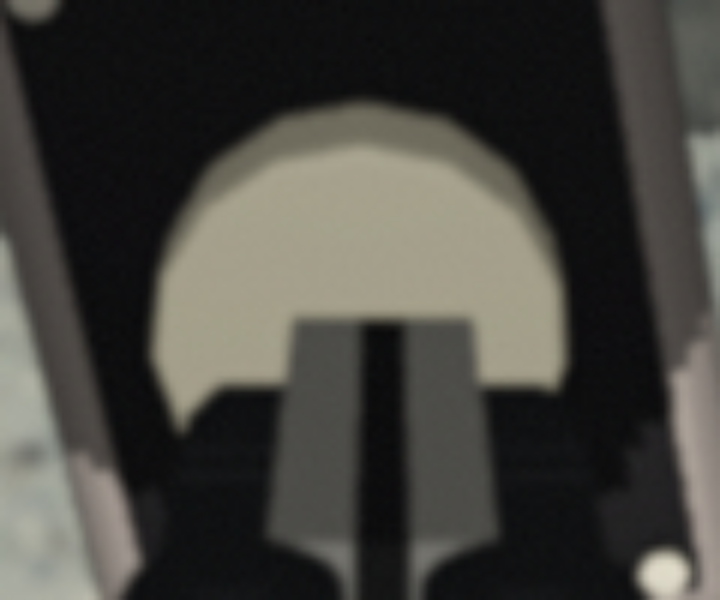

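>>> step_arm(
  deltas=[
    {"translation": [0, 0, 1], "rot": [0, 0, 0]},
    {"translation": [0, 0, 1.6], "rot": [0, 0, 0]},
    {"translation": [0, 0, 1.9], "rot": [0, 0, 0]},
    {"translation": [0, 0, 2.1], "rot": [0, 0, 0]},
    {"translation": [0, 0, 2.3], "rot": [0, 0, 0]},
    {"translation": [0, 0, 2.4], "rot": [0, 0, 0]},
    {"translation": [0, 0, 2.5], "rot": [0, 0, 0]},
    {"translation": [0, 0, 2.5], "rot": [0, 0, 0]},
  ],
)

```text
clock: 4.28
eef_pos: [458.7, -201.8, 219.6]
tcp_rot: [-3.142, 0.001, 2.906]
contact_force: [0.5, 0.6, 0.2]
opening: -0.001
```

>>> step_arm(
  deltas=[
    {"translation": [0, 0, 0.05], "rot": [0, 0, 0]},
    {"translation": [0, 0, 0.1], "rot": [0, 0, 0]},
    {"translation": [0, 0, 0.15], "rot": [0, 0, 0]},
  ],
)

```text
clock: 4.65
eef_pos: [458.8, -201.8, 218.3]
tcp_rot: [-3.141, 0.001, 2.906]
contact_force: [0.3, -0.0, 3.6]
opening: -0.003
```

>>> step_arm(
  deltas=[
    {"translation": [0, 0, 0.05], "rot": [0, 0, 0]},
    {"translation": [0, 0, 0.1], "rot": [0, 0, 0]},
  ],
)

```text
clock: 4.9
eef_pos: [458.9, -201.8, 217.6]
tcp_rot: [-3.141, 0.001, 2.906]
contact_force: [-0.9, 0.7, 12.0]
opening: -0.004
```

>>> step_arm(
  deltas=[
    {"translation": [0, 0, -1], "rot": [0, 0, 0]},
    {"translation": [0, 0, -3], "rot": [0, 0, 0]},
    {"translation": [0, 0, -7], "rot": [0, 0, 0]},
    {"translation": [0, 0, -11], "rot": [0, 0, 0]},
    {"translation": [0, 0, -15], "rot": [0, 0, 0]},
    {"translation": [0, 0, -17.5], "rot": [0, 0, 0]},
    {"translation": [0, 0, -18.6], "rot": [0, 0, 0]},
    {"translation": [0, 0, -18.6], "rot": [0, 0, 0]},
  ],
)

```text
clock: 5.9
eef_pos: [458.5, -201.7, 403.4]
tcp_rot: [-3.141, 0.001, 2.906]
contact_force: [0.4, -0.3, 0.3]
opening: -0.004
```

```bash
python3 - <<'E'
from rig import readout, imaging
from h import *
s=readout.sense();print(s["eef_pos"],s["contact_force"])
f=imaging.grab_frame("wrist");print(proj(f,[458.5,-202,45]),proj(f,[458.5,-202,53]))
g=imaging.grab_frame("scene")
a=cv2.resize(f["image"][100:250,240:540,::-1],None,fx=2.5,fy=2.5);b=cv2.resize(g["image"][180:225,310:380,::-1],(750,482//2*1),interpolation=cv2.INTER_CUBIC)
p=pickle.load(open("pics/scene1.pkl","rb"))["image"][180:225,310:380,::-1]
b=np.hstack([cv2.resize(x,(375,220),interpolation=cv2.INTER_CUBIC) for x in (p,g["image"][180:225,310:380,::-1])])
cv2.imwrite("pics/w3.png",np.vstack([a,b]))
E
```

```text
[ 458.4853355  -201.66880931  403.36503393] [ 0.42468431 -0.30597333  0.31822978]
[312.12991442 179.4839291 ] [312.0978124  181.18334379]
```

View pics/w3.png

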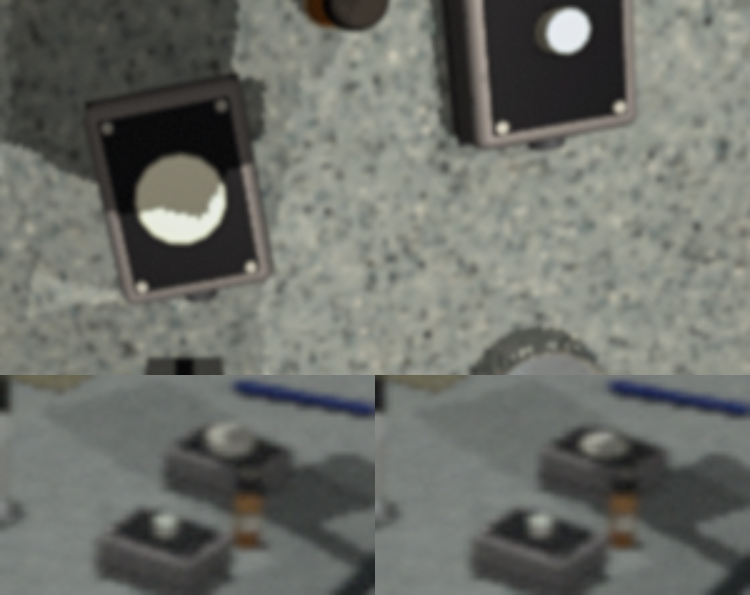

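>>> step_arm(
  deltas=[
    {"translation": [1, 3.4, 0], "rot": [0, 0, 0]},
    {"translation": [2.5, 8.8, 0], "rot": [0, 0, 0]},
    {"translation": [4, 14.1, 0], "rot": [0, 0, 0]},
    {"translation": [5.5, 19.4, 0], "rot": [0, 0, 0]},
    {"translation": [7, 24.6, 0], "rot": [0, 0, 0]},
    {"translation": [8.5, 29.9, 0], "rot": [0, 0, 0]},
    {"translation": [9.6, 33.9, 0], "rot": [0, 0, 0]},
    {"translation": [9.6, 33.9, 0], "rot": [0, 0, 0]},
  ],
)

```text
clock: 7.0
eef_pos: [444.0, 152.5, 401.9]
tcp_rot: [-3.141, -0.002, 2.909]
contact_force: [0.0, 0.1, -0.2]
opening: -0.001
```

```bash
python3 - <<'E'
from rig import readout, imaging
from h import *
s=readout.sense();print(s["eef_pos"],s["contact_force"])
f=imaging.grab_frame("wrist");print(proj(f,[444,150.5,53]))
cv2.imwrite("pics/w4.png",f["image"][:,:,::-1]);pickle.dump(f,open("pics/w4.pkl","wb"))
E
```

```text
[443.95824233 152.48325044 401.88802664] [ 0.0103122   0.12341009 -0.2441919 ]
[310.63844626 182.87234028]
```

View pics/w4.png

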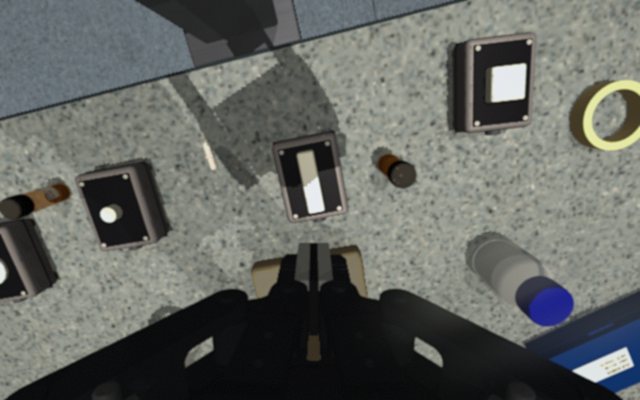

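```bash
python3 - <<'E'
from h import *
f=pickle.load(open("pics/w4.pkl","rb"))
for n,u,v,z in [("bar",311,182.5,53),("sq",507,83,53),("tb",255,265,25),("tb",360,247,25),("vial",401,175,70)]: print(n,ray(f,u,v,z).round(1))
E
```

```text
bar [443.7 150.9  53. ]
sq [396.2 340.8  53. ]
tb [526.4  66.8  25. ]
tb [532.1 184.8  25. ]
vial [452.2 232.3  70. ]
```

>>> step_arm(
  deltas=[
    {"translation": [0, 0, 2.5], "rot": [0, 0, 0]},
    {"translation": [0, 0, 6], "rot": [0, 0, 0]},
    {"translation": [0, 0, 9.5], "rot": [0, 0, 0]},
    {"translation": [0, 0, 13], "rot": [0, 0, 0]},
    {"translation": [0, 0, 15], "rot": [0, 0, 0]},
    {"translation": [0, -0.1, 15.7], "rot": [0, 0, 0]},
    {"translation": [0, -0.1, 15.7], "rot": [0, 0, 0]},
  ],
)

```text
clock: 7.92
eef_pos: [444.1, 148.6, 245.9]
tcp_rot: [-3.141, -0.001, 2.905]
contact_force: [-1.0, -0.9, -0.2]
opening: -0.004
```

```bash
python3 - <<'E'
from rig import readout, imaging
from h import *
s=readout.sense();print(s["eef_pos"],s["contact_force"])
e=s["eef_pos"]
f=imaging.grab_frame("wrist");print(proj(f,[444,150.5,53]),proj(f,[*e[:2],53]))
cv2.imwrite("pics/w5.png",f["image"][:,:,::-1])
E
```

```text
[444.12475309 148.61941612 245.93032321] [-0.95546518 -0.90475954 -0.24286846]
[315.21574506 244.40681915] [311.71987239 245.42371274]
```

View pics/w5.png

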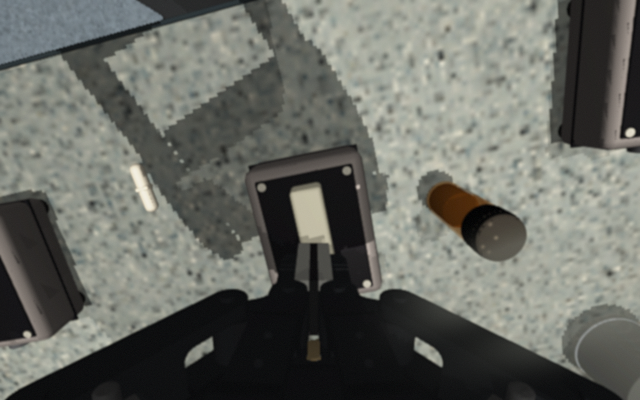

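>>> step_arm(
  deltas=[
    {"translation": [0, 0.1, 1], "rot": [0, 0, 0]},
    {"translation": [0, 0.15, 1.7], "rot": [0, 0, 0]},
    {"translation": [0, 0.15, 2], "rot": [0, 0, 0]},
    {"translation": [0, 0.15, 2.2], "rot": [0, 0, 0]},
    {"translation": [0, 0.15, 2.4], "rot": [0, 0, 0]},
    {"translation": [0, 0.15, 2.55], "rot": [0, 0, 0]},
    {"translation": [0, 0.15, 2.65], "rot": [0, 0, 0]},
    {"translation": [0, 0.15, 2.7], "rot": [0, 0, 0]},
  ],
)

```text
clock: 8.98
eef_pos: [444.4, 150.8, 219.1]
tcp_rot: [-3.142, -0.0, 2.906]
contact_force: [-3.0, 1.5, 2.7]
opening: 0.002
```

>>> step_arm(
  deltas=[
    {"translation": [0, 0, 0.05], "rot": [0, 0, 0]},
    {"translation": [0, 0, 0.1], "rot": [0, 0, 0]},
  ],
)

```text
clock: 9.22
eef_pos: [444.5, 150.8, 218.2]
tcp_rot: [-3.142, -0.0, 2.906]
contact_force: [-3.1, -0.0, 5.3]
opening: 0.0
```

>>> step_arm(
  deltas=[
    {"translation": [0, 0, 0.05], "rot": [0, 0, 0]},
    {"translation": [0, 0, 0.05], "rot": [0, 0, 0]},
  ],
)

```text
clock: 9.48
eef_pos: [444.5, 150.8, 217.8]
tcp_rot: [-3.142, -0.0, 2.906]
contact_force: [-3.6, 0.7, 6.1]
opening: -0.0
```

>>> step_arm(
  deltas=[
    {"translation": [0, 0, 0.05], "rot": [0, 0, 0]},
    {"translation": [0, 0, 0.05], "rot": [0, 0, 0]},
  ],
)

```text
clock: 9.72
eef_pos: [444.5, 150.8, 217.5]
tcp_rot: [-3.142, -0.0, 2.906]
contact_force: [-3.7, 0.6, 9.7]
opening: -0.001
```

>>> step_arm(
  deltas=[
    {"translation": [0, 0, 0.04], "rot": [0, 0, 0]},
    {"translation": [0, 0, 0.04], "rot": [0, 0, 0]},
  ],
)

```text
clock: 9.98
eef_pos: [444.5, 150.8, 217.2]
tcp_rot: [-3.142, -0.0, 2.906]
contact_force: [-4.3, -0.9, 10.9]
opening: 0.001
```

>>> step_arm(
  deltas=[
    {"translation": [0, 0, -1], "rot": [0, 0, 0]},
    {"translation": [0, 0, -3], "rot": [0, 0, 0]},
    {"translation": [0, 0, -7], "rot": [0, 0, 0]},
    {"translation": [0, 0, -11], "rot": [0, 0, 0]},
    {"translation": [0, 0, -15], "rot": [0, 0, 0]},
    {"translation": [0, 0, -17.5], "rot": [0, 0, 0]},
    {"translation": [0, 0, -18.6], "rot": [0, 0, 0]},
    {"translation": [0, 0, -18.6], "rot": [0, 0, 0]},
  ],
)

```text
clock: 10.98
eef_pos: [444.7, 150.8, 403.1]
tcp_rot: [3.141, 0.001, 2.906]
contact_force: [-0.7, 0.2, -0.1]
opening: -0.001
```

```bash
python3 - <<'E'
from rig import readout, imaging
from h import *
s=readout.sense();print(s["eef_pos"],s["contact_force"],s["tcp_rot"])
f=imaging.grab_frame("wrist");g=imaging.grab_frame("scene")
a=cv2.resize(f["image"][60:260,220:540,::-1],(750,375))
p=pickle.load(open("pics/scene1.pkl","rb"))["image"]
b=np.hstack([cv2.resize(x[215:260,280:350,::-1],(375,220),interpolation=cv2.INTER_CUBIC) for x in (p,g["image"])])
cv2.imwrite("pics/w6.png",np.vstack([a,b]))
E
```

```text
[444.65572096 150.81534498 403.06819183] [-0.69033478  0.21610699 -0.10484447] [3.14099852e+00 1.11789372e-03 2.90579569e+00]
```

View pics/w6.png

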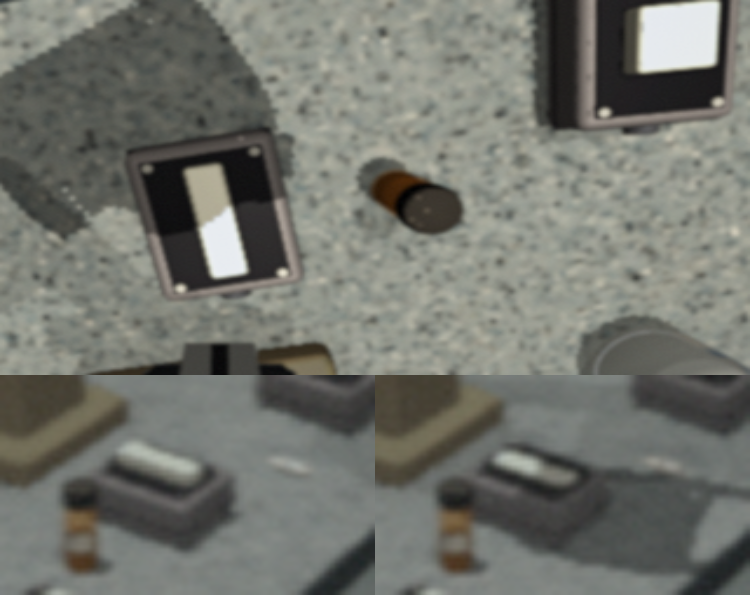

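>>> step_arm(
  deltas=[
    {"translation": [1.5, 2.8, 0], "rot": [0, 0, 0]},
    {"translation": [3.5, 6.6, 0], "rot": [0, 0, 0]},
    {"translation": [5.5, 10.4, 0], "rot": [0, 0, 0]},
    {"translation": [7.5, 14.2, 0], "rot": [0, 0, 0]},
    {"translation": [9, 17, 0], "rot": [0, 0, 0]},
    {"translation": [9.2, 17.4, 0], "rot": [0, 0, 0]},
    {"translation": [9.2, 17.4, 0], "rot": [0, 0, 0]},
  ],
)

```text
clock: 11.95
eef_pos: [395.6, 341.2, 401.7]
tcp_rot: [-3.14, -0.001, 2.907]
contact_force: [-0.6, 1.1, -0.9]
opening: -0.001
```

```bash
python3 - <<'E'
from rig import readout, imaging
from h import *
s=readout.sense();print(s["eef_pos"],s["contact_force"])
f=imaging.grab_frame("wrist");print(proj(f,[395.7,341.5,53]))
cv2.imwrite("pics/w7.png",f["image"][:,:,::-1]);pickle.dump(f,open("pics/w7.pkl","wb"))
E
```

```text
[395.58423034 341.16394696 401.73282739] [-0.6150251   1.09951695 -0.92719844]
[313.41880063 182.06354535]
```

View pics/w7.png

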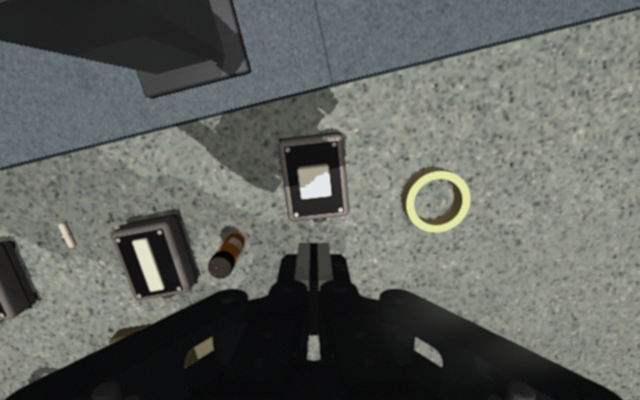

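Square key centred at (314.5,182), prediction (313.4,182): good. The bar key lies flush in its box at (147,265).

>>> step_arm(
  deltas=[
    {"translation": [0, 0, 2.5], "rot": [0, 0, 0]},
    {"translation": [0, 0, 6], "rot": [0, 0, 0]},
    {"translation": [0, 0, 9.5], "rot": [0, 0, 0]},
    {"translation": [0, 0, 13], "rot": [0, 0, 0]},
    {"translation": [0, 0, 15], "rot": [0, 0, 0]},
    {"translation": [0, 0.1, 15.7], "rot": [0, 0, 0]},
    {"translation": [0, 0.1, 15.7], "rot": [0, 0, 0]},
  ],
)

```text
clock: 12.88
eef_pos: [396.3, 342.0, 245.9]
tcp_rot: [-3.141, -0.0, 2.905]
contact_force: [0.2, 0.6, -0.4]
opening: 0.001
```

```bash
python3 - <<'E'
from rig import readout, imaging
from h import *
s=readout.sense();print(s["eef_pos"],s["contact_force"])
e=s["eef_pos"]
f=imaging.grab_frame("wrist");print(proj(f,[*e[:2],53]))
cv2.imwrite("pics/w8.png",f["image"][:,:,::-1])
E
```

```text
[396.29713928 342.04203093 245.86357809] [ 0.23445591  0.55344316 -0.43447774]
[311.60626393 245.227446  ]
```

View pics/w8.png

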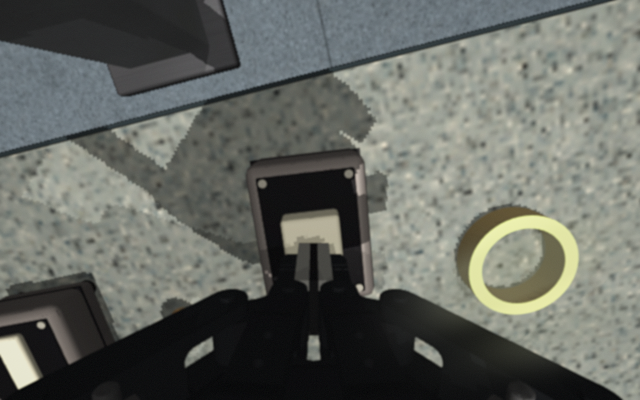

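>>> step_arm(
  deltas=[
    {"translation": [0, 0, 1], "rot": [0, 0, 0]},
    {"translation": [0, 0, 1.7], "rot": [0, 0, 0]},
    {"translation": [0, 0, 2], "rot": [0, 0, 0]},
    {"translation": [0, 0, 2.2], "rot": [0, 0, 0]},
    {"translation": [0, 0, 2.4], "rot": [0, 0, 0]},
    {"translation": [0, 0, 2.55], "rot": [0, 0, 0]},
    {"translation": [0, 0, 2.65], "rot": [0, 0, 0]},
    {"translation": [0, 0, 2.7], "rot": [0, 0, 0]},
  ],
)

```text
clock: 13.92
eef_pos: [395.9, 342.4, 218.7]
tcp_rot: [-3.141, -0.0, 2.906]
contact_force: [-1.0, -1.9, 2.7]
opening: -0.001
```

>>> step_arm(
  deltas=[
    {"translation": [0, 0, 0.05], "rot": [0, 0, 0]},
    {"translation": [0, 0, 0.1], "rot": [0, 0, 0]},
  ],
)

```text
clock: 14.18
eef_pos: [396.0, 342.5, 218.0]
tcp_rot: [3.142, 0.0, 2.906]
contact_force: [-3.0, -2.6, 7.9]
opening: 0.004
```

>>> step_arm(
  deltas=[
    {"translation": [0, 0, 0.05], "rot": [0, 0, 0]},
    {"translation": [0, 0, 0.05], "rot": [0, 0, 0]},
  ],
)

```text
clock: 14.42
eef_pos: [396.0, 342.5, 217.6]
tcp_rot: [3.142, 0.0, 2.906]
contact_force: [-2.5, -2.5, 7.9]
opening: -0.001
```

>>> step_arm(
  deltas=[
    {"translation": [0, 0, 0.05], "rot": [0, 0, 0]},
    {"translation": [0, 0, 0.05], "rot": [0, 0, 0]},
  ],
)

```text
clock: 14.68
eef_pos: [396.0, 342.5, 217.3]
tcp_rot: [3.141, 0.0, 2.906]
contact_force: [-3.6, -3.2, 11.1]
opening: -0.001
```

>>> step_arm(
  deltas=[
    {"translation": [0, 0, 0.03], "rot": [0, 0, 0]},
    {"translation": [0, 0, 0.03], "rot": [0, 0, 0]},
  ],
)

```text
clock: 14.92
eef_pos: [396.0, 342.5, 217.2]
tcp_rot: [3.141, 0.0, 2.906]
contact_force: [-3.2, -3.4, 13.6]
opening: 0.001
```

>>> step_arm(
  deltas=[
    {"translation": [0, 0, -1], "rot": [0, 0, 0]},
    {"translation": [0, 0, -3], "rot": [0, 0, 0]},
    {"translation": [0, 0, -7], "rot": [0, 0, 0]},
    {"translation": [0, 0, -11], "rot": [0, 0, 0]},
    {"translation": [0, 0, -15], "rot": [0, 0, 0]},
    {"translation": [0, 0, -17.5], "rot": [0, 0, 0]},
    {"translation": [0, 0, -18.6], "rot": [0, 0, 0]},
    {"translation": [0, 0, -18.6], "rot": [0, 0, 0]},
  ],
)

```text
clock: 15.92
eef_pos: [396.1, 342.5, 402.7]
tcp_rot: [3.141, 0.001, 2.906]
contact_force: [0.8, -0.8, -0.1]
opening: 0.002
```

>>> step_arm(
  deltas=[
    {"translation": [2, 4, 0], "rot": [0, 0, 0]},
    {"translation": [4, 8, 0], "rot": [0, 0, 0]},
    {"translation": [6, 12, 0], "rot": [0, 0, 0]},
    {"translation": [8, 16, 0], "rot": [0, 0, 0]},
    {"translation": [9, 18, 0], "rot": [0, 0, 0]},
    {"translation": [9, 18, 0], "rot": [0, 0, 0]},
  ],
)

```text
clock: 16.68
eef_pos: [350.0, 539.2, 401.0]
tcp_rot: [-3.14, -0.001, 2.907]
contact_force: [-0.8, -0.2, -0.1]
opening: 0.004
```

```bash
python3 - <<'E'
from rig import readout, imaging
from h import *
s=readout.sense();print(s["eef_pos"],s["contact_force"],s["clock"])
t0=pickle.load(open("pics/top0.pkl","rb"));s0=pickle.load(open("pics/scene1.pkl","rb"))
t=imaging.grab_frame("top");g=imaging.grab_frame("scene");w=imaging.grab_frame("wrist")
rows=[cv2.resize(x["image"][195:260,165:375,::-1],(780,240),interpolation=cv2.INTER_CUBIC) for x in (t0,t)]
cv2.imwrite("pics/t9.png",np.vstack(rows))
cv2.imwrite("pics/s9.png",np.hstack([cv2.resize(x["image"][175:300,270:370,::-1],(400,500),interpolation=cv2.INTER_CUBIC) for x in (s0,g)]))
cv2.imwrite("pics/w9.png",w["image"][:,:,::-1])
E
```

```text
[350.03681766 539.18414087 400.95577215] [-0.77085734 -0.19960973 -0.05387771] 16.675
```

View pics/t9.png

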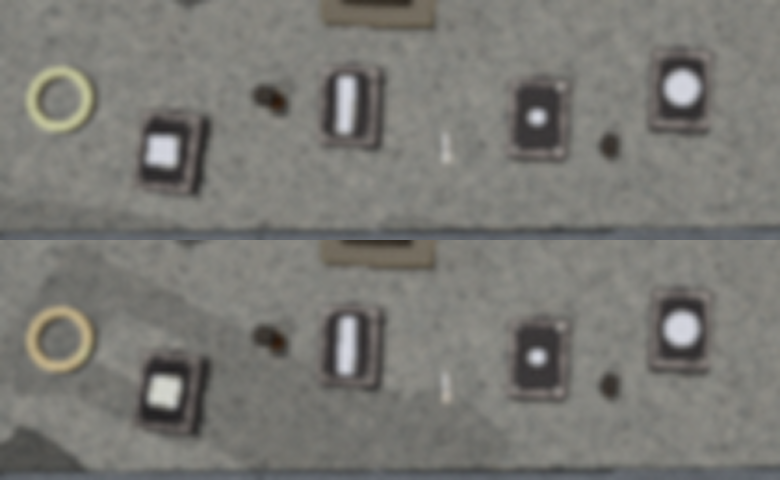

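View pics/s9.png

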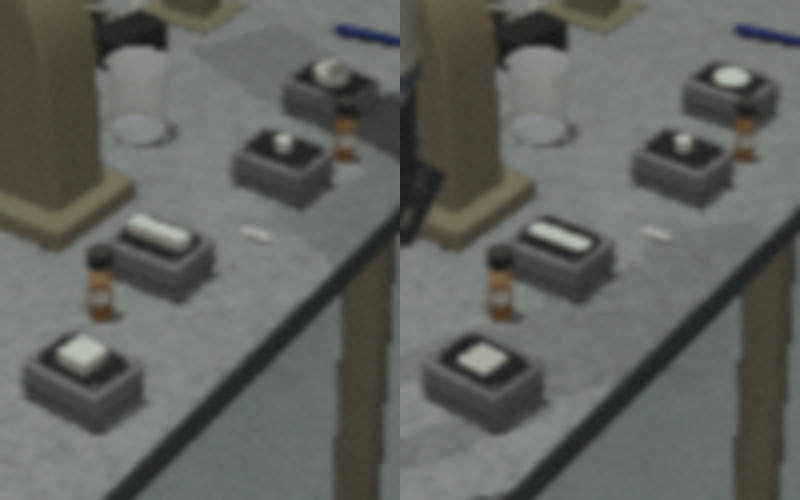

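View pics/w9.png

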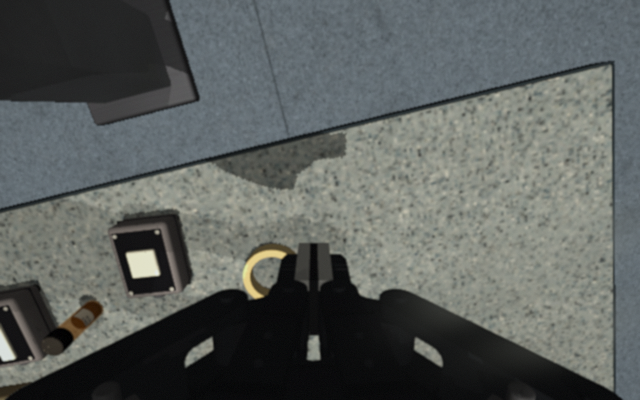

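The before and after views show three keys low in their boxes and the small key still up. The boxes, vials and other items have not moved, and nothing touches the arm.

```bash
python3 -c "
from rig import ticket
print(ticket.sign_off())"
```

```text
the job is handed in; nothing more can be done
None
```

I pressed the large round key, then the long bar key, then the square key, using the closed fingertips. I stopped each press when the fingertips were at the fully-in height (about 44–45 mm) and the vertical force had risen past the key's 3 N friction. The last force readings were 12, 11 and 14 N.

- **Keys:** the final top and scene pictures show the three keys low in their boxes and the small round key still up.
- **Surroundings:** I saw no shift in the boxes or the bystanders near them. The last force reading was about zero, with the arm well clear. I handed in at about 17 s.
- **Least certain point:** on the bar and square keys the force rose more gradually than on the round key, with 3–5 N sideways. I relied on height and pictures there to judge them fully in.
- **Disagreement:** the top and wrist cameras differed by about 3 mm in y. I followed the wrist camera.

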